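# Close up the parts-bin rack

## Task

Close up the small parts rack with your fingertips: push both blue bins back into their bays until they sit fully home against the rear wall, and only then push the open red door fully shut in front of them (do not shove the bins in with the door). Do not lift or tip the bins, and leave the other things on the bench where they stand. Finish clear of everything.

Things in the scene. Friction and masses are not known exactly. Their poses are not given: they have to be found in the camera images.
- rack: low open-topped steel rack fixed to the bench, 216 mm deep (x), 236 mm wide (y), 76 mm high, with two bays side by side, parted by a 6 mm divider; floor 6 mm thick, outer side walls red. Origin on the bench; the rack reaches 95 mm in front of it (-x) and 121 mm behind it. Its x axis points into the bays (away from the robot), its y axis to the left; it may stand turned by up to about 17 degrees. Each bay is 109 mm wide, its centre line at y = +59 mm or -59 mm
- bin_left_front (a point): centre of the outer front face of the left (+y) blue bin, 36 mm above the bench; axes as the rack's. Loose open bin, 0.25 to 0.6 kg, 200 mm long (x), 101 wide, 75 high, front lip 55 high, standing on the rack floor. Starts 40 to 85 mm out towards the robot; home (rear at the rack's rear wall) is x = -85 mm in the rack's frame. Slides with 2 to 8 N; drags on the bay walls if pushed off-centre
- bin_right_front (a point): the same point on the right (-y) blue bin; same size and same home x of -85 mm
- door_hinge (a point): point on the door's vertical hinge axis, 45 mm above the bench, at x = -101 mm, y = +118 mm in the rack's frame (left front corner). Its axes turn with the door: -y runs along the door to its free edge, -x is the outer face's normal
- door_mid (a point): point on the door's outer face, 125 mm from the hinge axis, 45 mm above the bench; axes turn with the door as those of the hinge point. The door is a red steel panel 8 mm thick, reaching 230 mm from the hinge axis, from 6 to 84 mm above the bench; at its free edge a small steel lip stands 12 mm out of the outer face
- door (a joint): door angle in rad: 0 shut across the rack's front (stop), about 1.57 straight out towards the robot, 2.0 the wide-open stop. Opens about the left hinge, the free edge swinging towards the robot and then left. A stiff hinge: stays where it is left, moves with 1 to 2 N at its middle
- tape_roll: yellow tape roll lying flat, 90 mm across, 35 mm high, bystander; origin at the centre of its underside
- carton: small brown carton 100 x 75 x 60 mm high, bystander; origin at the centre of its underside
- spray_can: white and red spray can with green cap, 60 mm across, 170 mm high, bystander; origin at the centre of its underside
- red_reel: flat red reel 120 mm across, 22 mm high, bystander; origin at the centre of its underside
- jar: clear jar with black lid, 68 mm across, 85 mm high, bystander; origin at the centre of its underside
- screwdriver: screwdriver with orange handle lying on the bench, bystander; origin near its middle
- flat_carton: flat brown carton 160 x 120 x 35 mm high, bystander; origin at the centre of its underside
Mind the look-alikes: they are no part of the job. What is shaped like the part that bears bin_left_front but orange is not meant. What is shaped like the part that bears bin_right_front but orange is not meant.

How it is judged:
By the outcome, as a careful person would: the job done as asked, in the order asked, and still so for the second after the job is handed in, with the robot touching nothing.
It also fails if it takes over 64 s, if anything falls off the work surface, if the arm or the gripper's body presses on something with over 40 N, if the wrist force passes 120 N, or if a joint passes its speed limit or range.

## Robot

A 6-joint arm with a two-finger parallel gripper is mounted at the origin on the work surface. World frame = base frame: x ahead of the robot, y to its left, z up, the work surface at z = 0. Lengths are in m, angles in rad, forces in N, time in s.
With the tool pointing down it reaches from about 0.35 to 0.925 m from the base axis. Payload 6.4 kg.
Tool frame: the origin (TCP) lies midway between the tips of the shut fingers; the grasp point (between the pads) lies 19 mm behind it; z points along the fingers, y is the direction in which the jaws open and shut (so a half turn about z gives the same grasp; the last joint's range is limited). The gripper opens to 94 mm and grips with 3 to 60 N. Pads are 16 mm wide; open, the fingers measure 119 mm over their backs; the gripper's body (75 mm by 177 mm) begins 78 mm behind the grasp point.
Start: joints at [0.938, 0.245, 1.558, -0, 1.339, -0.174], TCP at [0.288, 0.583, 0.205] pointing down, gripper open.
Joint ranges: [-3.13, 3.13], [-1.02, 2.26], [0.13, 2.54], [-0.95, 4.09], [0.21, 2.88], [-2.74, 2.74]. Speed limits (rad/s): [2.57, 2.57, 3.14, 3.14, 3.14, 3.14].

## Interface

Orientations are given as a unit quaternion [w, x, y, z].
In Python, from rig import * gives the robot as it stands. The module is installed in compiled form; this text tells all that it offers.
- The arm moves only by the tool arm_command, never from a script. Its argument "targets" is a list of rows, each an object of numbers: "dx", "dy", "dz": the shift along the tool's x, y, z in cm; "wx", "wy", "wz": the turn, a rotation vector about the tool's x, y, z in degrees; "gripper": the opening, from 0 (shut) to 1 (fully open). A call has 1 to 10 rows; each row is the pose to reach, as a shift and turn from the pose commanded when the call began, along the tool's axes at that moment; what a row does not reach only later rows make up. A row lasts 1/12 s, in which the tool goes at most 41.7 mm and 7.16 degrees, less where a joint would pass 70% of its speed; a pose out of reach is approached as far as the arm can. A call with a gripper value outside its range is refused whole. The fingers move at their own pace and stop on an object; "force" is the grip in N (left out, the last holds). Time passes only in rows, so rows that repeat a pose let the fingers close. It gives the time, the measured TCP pose, the force and the opening at its end, in the units of the state.
- get_state(): the state, without advancing time (a new reading comes with each control period).
- read_camera(name): name is "scene" or "top" or "wrist"; returns (picture, depth): 400x640x3 uint8, red, green, blue; 400x640 float32, m along the optical axis (not along the pixel's ray), 0 where there is no reading.
- calibration(name): a dict with "vfov" (degrees; the focal length in pixels is half the picture's height over the tangent of half this angle, whatever the lens; pixels are square), "cx", "cy" (the principal point, pixels), "world_from_camera" (4x4, takes a point from camera to world coordinates). Camera axes: x right, y down, z forward; pixel columns grow to the right and rows downward; lengths in m; the calibration is good to about 2 mm. A picture is of the moment at which its call begins: read the wrist's pose just before it. calibration takes no time and is no camera call; for the wrist camera it gives the pose at the moment of the call.
- hand_in(): hands the job in, once; it reports no verdict.
Trained networks look in the newest picture that a camera, given by its name, has taken for a name from the list of things; names that differ only in an ending like _2 or _b are one class to them, and where a whole thing is asked for, a point or a joint stands for the part that bears it (a point fixed in the world has none). Each returns a list of dicts, best first, with "conf" (0 to 1); they miss things now and then, are a little off and sometimes report something else, mostly with a low value. They report only what shows in the picture. A call takes as long as a camera call. They do not tell look-alikes from the thing itself.
- spot_in(camera, label): "box" ([left, top, right, bottom] in pixels, round what is visible of it).
- place_of(camera, label): "at" ([column, row] in pixels: a listed point, or the origin of a listed thing).
The state is a dict: "time": time; "q": joint angles; "qd": joint speeds; "joint_efforts": joint torques, N m; "tcp_pos": TCP position; "tool_rot": TCP orientation; "force": force on the tool from outside, world axes, zero at the start; "ft_torque": the same for the moment, N m; "finger_gap": finger opening in m.
Only numpy, scipy, OpenCV 4.12 (cv2) and the standard library are available. Lean on these libraries where they do the work, as an engineer would, in place of code of your own. Each camera call takes 0.05 s, during which the arm holds its last target.

## Working session

There is one attempt and no reset: what is moved stays moved. The work goes in short steps, Python scripts to look and compute and a tool call to move; the robot and the scene stay as the last step left them, time stands still between calls to the robot, and variables do not carry over. Pictures are saved under pics/ and viewed, and the job is handed in when it is done.

Besides the shell and the picture viewer there is one more tool, called after "Emit:" by a JSON object that holds its "method" and its "body". arm_command: Moves the arm, as the interface text tells. Its arguments: {"type":"object","properties":{"targets":{"type":"array","items":{"type":"object","properties":{"dx":{"type":"number"},"dy":{"type":"number"},"dz":{"type":"number"},"wx":{"type":"number"},"wy":{"type":"number"},"wz":{"type":"number"},"gripper":{"type":"number"}}}},"force":{"type":"number"}},"required":["targets"]}

```bash
mkdir -p pics; cat > h.py <<'E'
from rig import *
import numpy as np, cv2
def cam(n):
    c=calibration(n); im,d=read_camera(n); return im,d,c
def pix2w(c,u,v,z,shape=(400,640)):
    f=shape[0]/2/np.tan(np.radians(c["vfov"])/2)
    return (np.array(c["world_from_camera"])@np.array([(u-c["cx"])/f*z,(v-c["cy"])/f*z,z,1]))[:3]
def onplane(c,u,v,h):
    f=200/np.tan(np.radians(c["vfov"])/2); T=np.array(c["world_from_camera"])
    r=T[:3,:3]@np.array([(u-c["cx"])/f,(v-c["cy"])/f,1]); o=T[:3,3]
    return o+r*(h-o[2])/r[2]
def w2pix(c,p):
    f=200/np.tan(np.radians(c["vfov"])/2); T=np.linalg.inv(np.array(c["world_from_camera"]))
    q=T@np.append(p,1); return np.array([c["cx"]+f*q[0]/q[2],c["cy"]+f*q[1]/q[2]])
E
python3 - <<'E'
from h import *
for n in ["scene","top"]:
    im,d,c=cam(n); cv2.imwrite(f"pics/{n}0.png",im[:,:,::-1]); print(n,c)
    np.savez(f"{n}0.npz",im=im,d=d)
    for l in ["bin_left_front","bin_right_front","door_hinge","door_mid","rack"]:
        for r in place_of(n,l)[:3]:
            u,v=r["at"]; z=d[int(v),int(u)]
            print(l,r,z,pix2w(c,u,v,z).round(3))
print(get_state())
E
```

```text
scene {'vfov': 56.02756719721928, 'cx': 317.35859397770145, 'cy': 199.03577960182565, 'world_from_camera': array([[ 0.78968485,  0.33005546, -0.51716654,  1.09435987],
       [ 0.61327988, -0.44789162,  0.6506004 , -0.80320936],
       [-0.01690034, -0.83093712, -0.5561096 ,  0.72929064],
       [ 0.        ,  0.        ,  0.        ,  1.        ]])}
bin_left_front {'at': [334.4, 138.7], 'conf': 0.77} 1.655736 [0.21  0.439 0.028]
bin_left_front {'at': [357.6, 194.1], 'conf': 0.63} 1.2515869 [0.547 0.101 0.045]
bin_right_front {'at': [176.8, 253.3], 'conf': 0.9} 1.0293885 [ 0.307 -0.436  0.04 ]
bin_right_front {'at': [330.1, 207.8], 'conf': 0.88} 1.2035736 [ 0.513 -0.008  0.036]
door_hinge {'at': [373.9, 190.1], 'conf': 0.79} 1.2676849 [0.579 0.152 0.046]
door_mid {'at': [351.0, 175.1], 'conf': 0.91} 1.3400288 [0.468 0.18  0.053]
rack {'at': [377.0, 229.1], 'conf': 0.63} 1.0698568 [ 0.703 -0.041  0.06 ]
top {'vfov': 47.474805294600316, 'cx': 324.1607176030326, 'cy': 198.63157953353016, 'world_from_camera': array([[ 0.02934717, -0.99889056,  0.03682914,  0.42578534],
       [-0.9994915
[... 860 characters left out ...]
} 1.307003 [0.661 0.045 0.011]
{'time': 0.6, 'q': array([ 9.37916414e-01,  2.45069723e-01,  1.55777629e+00,  1.15714781e-05,
        1.33872916e+00, -1.74115299e-01]), 'qd': array([ 0.00206802, -0.00138538,  0.00112898,  0.00192618,  0.00122574,
       -0.00169969]), 'joint_efforts': array([ 1.89693748e-05, -4.15596700e+01, -3.14714348e+01,  6.85579679e-02,
        2.90368107e-02, -7.01689117e-06]), 'tcp_pos': array([0.287857  , 0.58280308, 0.2054874 ]), 'tool_rot': array([-1.74843651e-06,  2.27377349e-01,  9.73806727e-01,  1.02451438e-05]), 'force': array([-1.08658621, -0.60100521,  0.50496601]), 'ft_torque': array([-0.02430036, -0.02139353, -0.04150757]), 'finger_gap': 0.09400831662915282}
```

View pics/scene0.png

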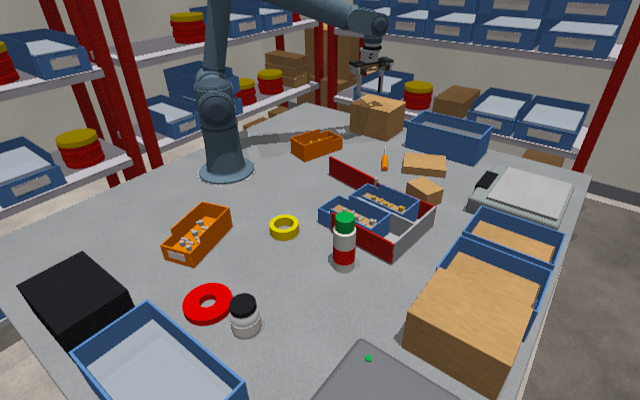

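View pics/top0.png

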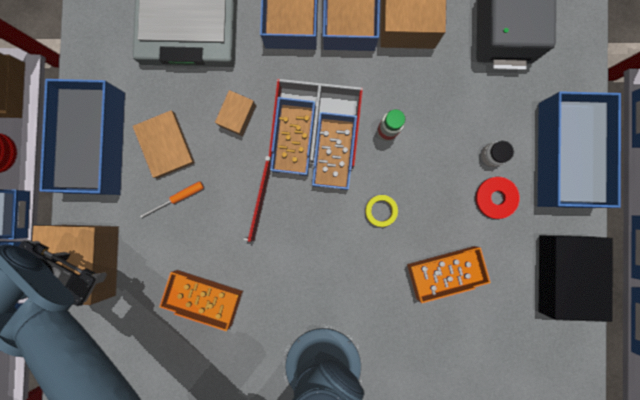

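```bash
python3 - <<'E'
import numpy as np,cv2
im=np.load("top0.npz")["im"][90:250,220:400,::-1]
cv2.imwrite("pics/crop0.png",cv2.resize(im,None,fx=3.7,fy=3.7,interpolation=cv2.INTER_CUBIC))
E
```

```text
(no output)
```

View pics/crop0.png

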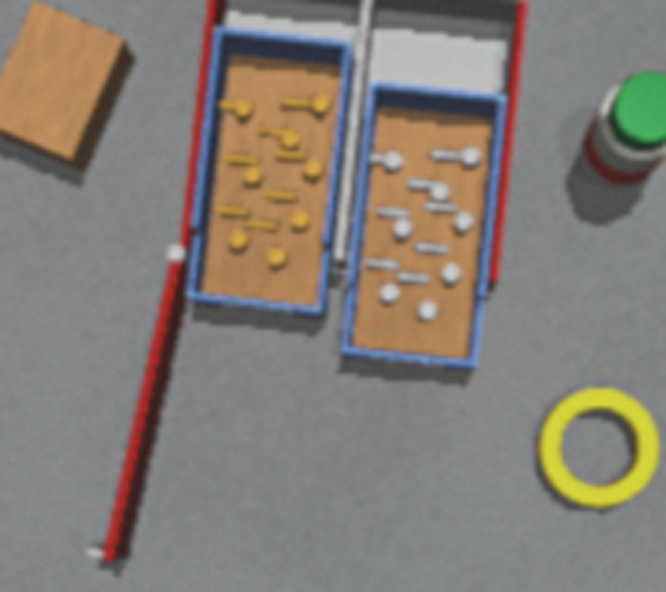

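The blue bins in the rack, at (290,137) and (332,150) in the top view, are the ones meant. The orange ones at (201,298) and (448,274) stand apart on the bench and are the look-alikes. The open red door runs from (268,158) to (248,240). Next I'll fit the rack pose.

```bash
python3 - <<'E'
from h import *
D=np.load("top0.npz"); im=D["im"].astype(int); d=D["d"]; c=calibration("top")
crop=im[70:250,240:390,::-1].astype(np.uint8)
cv2.imwrite("pics/crop1.png",cv2.resize(crop,None,fx=3.3,fy=3.3,interpolation=cv2.INTER_CUBIC))
V,U=np.mgrid[70:260,235:395]
f=200/np.tan(np.radians(c["vfov"])/2); T=c["world_from_camera"]
z=d[V,U]; P=np.stack([(U-c["cx"])/f*z,(V-c["cy"])/f*z,z,np.ones_like(z)],-1)@T.T
P=P[...,:3]; C=im[V,U]
R=(C[...,0]>110)&(C[...,1]<60)&(C[...,2]<60)
h=P[...,2]
print("h pct of red", np.percentile(h[R],[5,25,50,75,95]))
def line(m,name):
    X=P[m][:,:2]; 
    vx,vy,x,y=cv2.fitLine(X.astype(np.float32),cv2.DIST_HUBER,0,.002,.001).ravel()
    if vx<0: vx,vy=-vx,-vy
    t=(X-[x,y])@[vx,vy]; print(name,len(X),"dir deg",np.degrees(np.arctan2(vy,vx)).round(2),"pts",(np.array([x,y])+t.min()*np.array([vx,vy])).round(3),(np.array([x,y])+t.max()*np.array([vx,vy])).round(3), "h",h[m].mean().round(3))
top=h>0.066
line(R&top&(U<295)&(V<150),"leftwall")
line(R&top&(U>345),"rightwall")
line(R&(h>0.07)&(U<275)&(V>168),"door")
B=(C[...,2]>C[...,0]+40)&(C[...,2]>90)
line(B&top&(U<283)&(V<168),"binL leftside")
for nm,u0,u1 in (("L",268,312),("R",312,356)):
    m=B&(h>0.045)&(U>u0)&(U<u1); print(nm,P[m][:,:2].min(0).round(3),P[m][:,:2].max(0).round(3))
E
```

```text
h pct of red [0.07151674 0.07612613 0.08064492 0.08495248 0.08796554]
leftwall 73 dir deg -5.03 pts [0.603 0.162] [0.788 0.146] h 0.077
rightwall 85 dir deg -4.4 pts [ 0.566 -0.066] [ 0.77  -0.081] h 0.076
door 166 dir deg -11.08 pts [0.351 0.209] [0.547 0.171] h 0.099
binL leftside 128 dir deg -4.97 pts [0.441 0.167] [0.746 0.14 ] h 0.089
L [ 0.426 -0.007] [0.746 0.161]
R [ 0.426 -0.069] [0.737 0.048]
```

View pics/crop1.png

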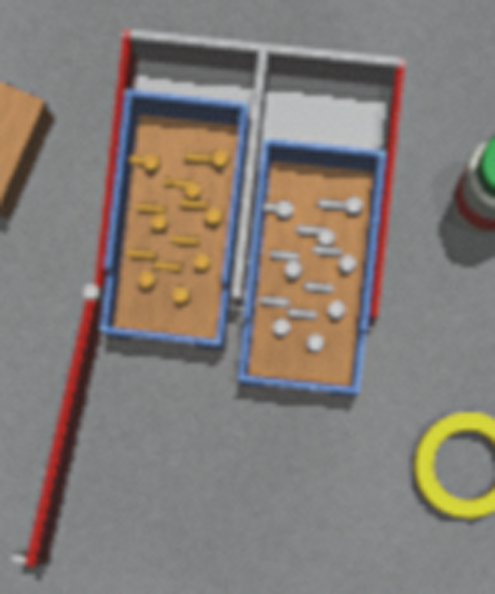

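```bash
python3 - <<'E'
from h import *
c=calibration("top")
q=lambda u,v,h: onplane(c,u/3.3+240-.35,v/3.3+70-.35,h)[:2]
RL=q(126,32,.076);RR=q(402,62,.076);FR=q(375,324,.076);H=q(92,291,.085);DE=q(35,567,.084);DV=q(237,302,.076)
a=RL-RR; print("yaw rear",np.degrees(np.arctan2(-a[0],a[1])),"w",np.linalg.norm(a))
b=RR-FR; print("yaw side",np.degrees(np.arctan2(b[1],b[0])),"len",np.linalg.norm(b))
b=(RL+RR)/2-DV; print("yaw div",np.degrees(np.arctan2(b[1],b[0])))
yaw=np.radians(-5)
X=np.array([np.cos(yaw),np.sin(yaw)]);Y=np.array([-X[1],X[0]])
O=(RL+RR)/2-.121*X; print("O",O)
O2=H+.101*X-.118*Y; O3=FR+.095*X+.118*Y; print("O from hinge",O2,"from FR",O3)
for n,p in dict(RL=RL,RR=RR,FR=FR,H=H,DE=DE,DV=DV,bl1=q(103,333,.061),bl2=q(222,347,.061),br1=q(239,382,.061),br2=q(357,394,.061)).items():
    print(n,p.round(3),"rack",((p-O)@X).round(3),((p-O)@Y).round(3))
d=H-DE; print("door dir",np.degrees(np.arctan2(d[1],d[0])),np.linalg.norm(d))
for n,x,y in (("tape",381.5,211),("can",393,122),("carton",235,114),("orangeL",201,298)): print(n,onplane(c,x,y,.05))
E
```

```text
yaw rear -4.788933507251348 w 0.23079648155366952
yaw side -4.314737729071535 len 0.21917658376351543
yaw div -4.236865860982052
O [0.66499636 0.04187489]
O from hinge [0.66737367 0.039667  ] from FR [0.66226933 0.04209464]
RL [0.795 0.146] rack 0.121 0.115
RR [ 0.776 -0.084] rack 0.121 -0.115
FR [ 0.557 -0.067] rack -0.098 -0.118
H [0.577 0.166] rack -0.098 0.116
DE [0.35  0.205] rack -0.328 0.135
DV [0.572 0.047] rack -0.093 -0.003
bl1 [0.545 0.159] rack -0.13 0.106
bl2 [0.536 0.059] rack -0.13 0.006
br1 [0.507 0.044] rack -0.157 -0.012
br2 [ 0.5   -0.055] rack -0.156 -0.11
door dir -9.747747099549285 0.2305662021310222
tape [ 0.4425929  -0.14960118  0.05      ]
can [ 0.69120516 -0.17545142  0.05      ]
carton [0.70192917 0.26630565 0.05      ]
orangeL [0.18815067 0.34157128 0.05      ]
```

```bash
cat >> h.py <<'E'
from scipy.spatial.transform import Rotation as Ro
YAW=np.radians(-4.6); RX=np.array([np.cos(YAW),np.sin(YAW),0]);RY=np.array([-RX[1],RX[0],0]); RO=np.array([.665,.041,0])
def rack(x,y,z): return RO+x*RX+y*RY+np.array([0,0,z])
def torack(p): p=np.array(p)-RO; return np.array([p@RX,p@RY,p[2]])
def delta(p,yaw=YAW,state=None):
    """tool x=-(dir yaw), y=left of it, z down"""
    s=state or get_state(); w,x,y,z=s["tool_rot"]; R=Ro.from_quat([x,y,z,w])
    X=np.array([np.cos(yaw),np.sin(yaw),0]);Y=np.array([-X[1],X[0],0])
    Rt=Ro.from_matrix(np.stack([-X,Y,[0,0,-1]],1))
    print("now rack",torack(s["tcp_pos"]).round(4),"F",s["force"].round(1),"t",round(s["time"],2),"gap",round(s["finger_gap"],3))
    print("d cm",(R.inv().apply(np.array(p)-s["tcp_pos"])*100).round(2),"w",np.degrees((R.inv()*Rt).as_rotvec()).round(2))
E
python3 -c "
from h import *
delta(rack(-.20,-.059,.2))"
```

```text
now rack [-0.4194  0.5098  0.2055] F [-1.1 -0.6  0.5] t 0.6 gap 0.094
d cm [-41.4  -44.75   0.55] w [  0.    -0.   -21.69]
```

Emit:
{"method": "arm_command", "body": {"targets": [{"dx": -20.7,"dy": -22.4,"dz": 0.3,"wz": -21.7,"gripper": 0.5},{"dx": -20.7,"dy": -22.4,"dz": 0.3,"wz": -21.7,"gripper": 0.5},{"dx": -20.7,"dy": -22.4,"dz": 0.3,"wz": -21.7,"gripper": 0.5},{"dx": -20.7,"dy": -22.4,"dz": 0.3,"wz": -21.7,"gripper": 0.5},{"dx": -20.7,"dy": -22.4,"dz": 0.3,"wz": -21.7,"gripper": 0.5},{"dx": -20.7,"dy": -22.4,"dz": 0.3,"wz": -21.7,"gripper": 0.5},{"dx": -41.4,"dy": -44.8,"dz": 0.5,"wz": -21.7,"gripper": 0.5},{"dx": -41.4,"dy": -44.8,"dz": 0.5,"wz": -21.7,"gripper": 0.5},{"dx": -41.4,"dy": -44.8,"dz": 0.5,"wz": -21.7,"gripper": 0.5},{"dx": -41.4,"dy": -44.8,"dz": 0.5,"wz": -21.7,"gripper": 0.5}]}}

```text
$.targets[0]: bad value
```

```bash
python3 -c "
from h import *
delta(rack(-.20,-.059,.2))"
```

```text
now rack [-0.4194  0.5098  0.2055] F [-1.1 -0.6  0.5] t 0.6 gap 0.094
d cm [-41.4  -44.75   0.55] w [  0.    -0.   -21.69]
```

Emit:
{"method": "arm_command", "body": {"targets": [{"dx": -2.8,"dy": -3.0,"dz": 0,"wx": 0,"wy": 0,"wz": -5,"gripper": 0.5}]}}

```text
time: 0.68
tcp_pos: [0.2985, 0.5465, 0.2049]
tool_rot: [-0.0, 0.182, 0.983, 0.001]
force: [0.7, -0.9, 0.2]
finger_gap: 0.0901
```

```bash
python3 -c "
from h import *
delta(rack(-.20,-.059,.2))"
```

```text
now rack [-0.4059  0.4744  0.2049] F [ 0.7 -0.9  0.2] t 0.68 gap 0.09
d cm [-34.79 -45.38   0.38] w [  0.09  -0.05 -16.37]
```

Emit:
{"method": "arm_command", "body": {"targets": [{"dx": -2.5,"dy": -3.2,"dz": 0,"wx": 0,"wy": 0,"wz": -5,"gripper": 0.5},{"dx": -5,"dy": -6.5,"dz": 0,"wx": 0,"wy": 0,"wz": -10,"gripper": 0.5},{"dx": -7.5,"dy": -9.8,"dz": 0,"wx": 0,"wy": 0,"wz": -16.4,"gripper": 0.5},{"dx": -10,"dy": -13,"dz": 0,"wx": 0,"wy": 0,"wz": -16.4,"gripper": 0.5},{"dx": -12.5,"dy": -16.2,"dz": 0,"wx": 0,"wy": 0,"wz": -16.4,"gripper": 0.5},{"dx": -15,"dy": -19.5,"dz": 0,"wx": 0,"wy": 0,"wz": -16.4,"gripper": 0.5},{"dx": -17.5,"dy": -22.8,"dz": 0,"wx": 0,"wy": 0,"wz": -16.4,"gripper": 0.5},{"dx": -20,"dy": -26,"dz": 0,"wx": 0,"wy": 0,"wz": -16.4,"gripper": 0.5},{"dx": -22.5,"dy": -29.2,"dz": 0,"wx": 0,"wy": 0,"wz": -16.4,"gripper": 0.5},{"dx": -25,"dy": -32.5,"dz": 0,"wx": 0,"wy": 0,"wz": -16.4,"gripper": 0.5}]}}

```text
time: 1.52
tcp_pos: [0.4148, 0.1481, 0.2058]
tool_rot: [0.001, 0.042, 0.999, 0.0]
force: [1.1, 0.5, 0.1]
finger_gap: 0.0469
```

```bash
python3 -c "
from h import *
delta(rack(-.20,-.059,.2))"
```

```text
now rack [-0.2579  0.0867  0.2058] F [1.1 0.5 0.1] t 1.52 gap 0.047
d cm [ -5.86 -14.55   0.59] w [ 0.02  0.07 -0.26]
```

Emit:
{"method": "arm_command", "body": {"targets": [{"dx": -1.5,"dy": -3.6,"dz": 0.2,"wx": 0,"wy": 0,"wz": 0,"gripper": 0.5},{"dx": -3,"dy": -7.2,"dz": 0.4,"wx": 0,"wy": 0,"wz": 0,"gripper": 0.5},{"dx": -4,"dy": -11,"dz": 0.6,"wx": 0,"wy": 0,"wz": -0.3,"gripper": 0.5},{"dx": -5,"dy": -14.5,"dz": 0.6,"wx": 0,"wy": 0,"wz": -0.3,"gripper": 0.5},{"dx": -5,"dy": -14.5,"dz": 0.6,"wx": 0,"wy": 0,"wz": -0.3,"gripper": 0.5}]}}

```text
time: 1.93
tcp_pos: [0.453, -0.0038, 0.1999]
tool_rot: [0.001, 0.043, 0.999, -0.001]
force: [0.9, 0.2, -0.2]
finger_gap: 0.0467
```

```bash
python3 - <<'E'
from h import *
im,d,c=cam("wrist"); cv2.imwrite("pics/w1.png",im[:,:,::-1]); np.savez("w1.npz",im=im,d=d,T=c["world_from_camera"])
for l in ["bin_right_front","bin_left_front","door_hinge","door_mid"]:
    for r in place_of("wrist",l)[:2]:
        u,v=r["at"]; z=d[int(v),int(u)]; h=.036 if "bin" in l else .045
        print(l,r,"depth",torack(pix2w(c,u,v,z)).round(3),"plane",torack(onplane(c,u,v,h)).round(3))
delta(rack(-.20,-.059,.025))
E
```

```text
bin_right_front {'at': [322.8, 225.9], 'conf': 0.65} depth [-0.155 -0.057  0.034] plane [-0.156 -0.057  0.036]
bin_left_front {'at': [424.6, 247.7], 'conf': 0.72} depth [-0.127  0.063  0.034] plane [-0.127  0.063  0.036]
door_hinge {'at': [468.9, 273.5], 'conf': 0.89} depth [-0.106  0.108  0.058] plane [-0.098  0.115  0.045]
door_mid {'at': [504.4, 172.7], 'conf': 0.77} depth [-0.222  0.129  0.059] plane [-0.219  0.137  0.045]
now rack [-0.2093 -0.0557  0.1994] F [-0.1  0.4 -0.2] t 2.18 gap 0.047
d cm [-0.93 -0.34 17.44] w [ 0.01 -0.    0.11]
```

View pics/w1.png

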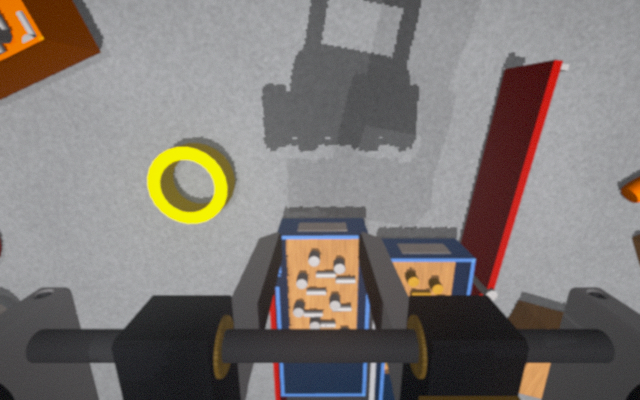

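The wrist view shows the right bin's front face at (323,226), the left's at (425,248) and the door at right (505,173). These agree with the top view to about 3 mm. Now I'll go down in front of the right bin.

Emit:
{"method": "arm_command", "body": {"targets": [{"dx": -0.5,"dy": -0.3,"dz": 3.5,"wx": 0,"wy": 0,"wz": 0,"gripper": 0.5},{"dx": -0.5,"dy": -0.3,"dz": 7,"wx": 0,"wy": 0,"wz": 0,"gripper": 0.5},{"dx": -0.5,"dy": -0.3,"dz": 10.5,"wx": 0,"wy": 0,"wz": 0,"gripper": 0.5},{"dx": -0.5,"dy": -0.3,"dz": 14,"wx": 0,"wy": 0,"wz": 0,"gripper": 0.5},{"dx": -0.5,"dy": -0.3,"dz": 16.5,"wx": 0,"wy": 0,"wz": 0,"gripper": 0.5},{"dx": -0.5,"dy": -0.3,"dz": 17.4,"wx": 0,"wy": 0,"wz": 0,"gripper": 0.5},{"dx": -0.5,"dy": -0.3,"dz": 17.4,"wx": 0,"wy": 0,"wz": 0,"gripper": 0.5}]}}

```text
time: 2.77
tcp_pos: [0.4548, -0.0006, 0.0235]
tool_rot: [-0.002, 0.039, 0.999, 0.001]
force: [-0.2, 0.0, -0.4]
finger_gap: 0.0473
```

```bash
python3 - <<'E'
from h import *
delta(rack(-.155,-.059,.025))
E
```

```text
now rack [-0.2061 -0.0583  0.0235] F [-0.2  0.  -0.4] t 2.77 gap 0.047
d cm [-5.11 -0.08 -0.18] w [ 0.05 -0.28  0.13]
```

Emit:
{"method": "arm_command", "body": {"targets": [{"dx": -1.5,"dy": 0,"dz": 0,"wx": 0,"wy": 0,"wz": 0,"gripper": 0.5},{"dx": -3,"dy": 0,"dz": 0,"wx": 0,"wy": 0,"wz": 0,"gripper": 0.5},{"dx": -3.7,"dy": 0,"dz": 0,"wx": 0,"wy": 0,"wz": 0,"gripper": 0.5},{"dx": -4.2,"dy": 0,"dz": 0,"wx": 0,"wy": 0,"wz": 0,"gripper": 0.5},{"dx": -4.8,"dy": 0,"dz": 0,"wx": 0,"wy": 0,"wz": 0,"gripper": 0.5},{"dx": -5.4,"dy": 0,"dz": 0,"wx": 0,"wy": 0,"wz": 0,"gripper": 0.5},{"dx": -6,"dy": 0,"dz": 0,"wx": 0,"wy": 0,"wz": 0,"gripper": 0.5},{"dx": -6.6,"dy": 0,"dz": 0,"wx": 0,"wy": 0,"wz": 0,"gripper": 0.5}]}}

```text
time: 3.43
tcp_pos: [0.5216, -0.0069, 0.0264]
tool_rot: [-0.002, 0.04, 0.999, 0.0]
force: [-6.4, 0.9, 6.3]
finger_gap: 0.0471
```

```bash
python3 - <<'E'
from h import *
delta(rack(-.093,-.059,.025))
E
```

```text
now rack [-0.1391 -0.0593  0.0264] F [-6.4  0.9  6.3] t 3.43 gap 0.047
d cm [-4.61  0.02  0.13] w [ 0.   -0.18  0.07]
```

Emit:
{"method": "arm_command", "body": {"targets": [{"dx": -0.6,"dy": 0,"dz": 0,"wx": 0,"wy": 0,"wz": 0,"gripper": 0.5},{"dx": -1.2,"dy": 0,"dz": 0,"wx": 0,"wy": 0,"wz": 0,"gripper": 0.5},{"dx": -1.8,"dy": 0,"dz": 0,"wx": 0,"wy": 0,"wz": 0,"gripper": 0.5},{"dx": -2.4,"dy": 0,"dz": 0,"wx": 0,"wy": 0,"wz": 0,"gripper": 0.5},{"dx": -3,"dy": 0,"dz": 0,"wx": 0,"wy": 0,"wz": 0,"gripper": 0.5},{"dx": -3.5,"dy": 0,"dz": 0,"wx": 0,"wy": 0,"wz": 0,"gripper": 0.5},{"dx": -4,"dy": 0,"dz": 0,"wx": 0,"wy": 0,"wz": 0,"gripper": 0.5}]}}

```text
time: 4.02
tcp_pos: [0.5616, -0.0102, 0.0264]
tool_rot: [-0.001, 0.04, 0.999, 0.0]
force: [-7.1, 1.7, 5.4]
finger_gap: 0.047
```

```bash
python3 - <<'E'
from h import *
delta(rack(-.093,-.059,.025))
im,d,c=cam("top"); cv2.imwrite("pics/top1.png",cv2.resize(im[60:260,230:400,::-1],None,fx=3,fy=3,interpolation=cv2.INTER_CUBIC))
E
```

```text
now rack [-0.0989 -0.0593  0.0264] F [-7.1  1.7  5.4] t 4.02 gap 0.047
d cm [-0.59  0.03  0.14] w [ 0.   -0.16  0.06]
```

View pics/top1.png

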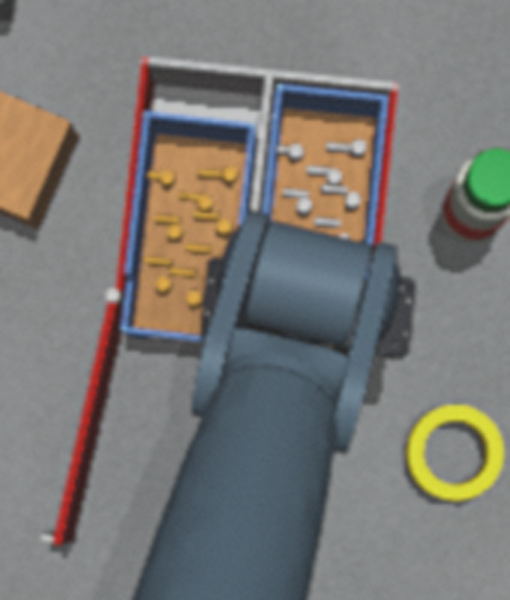

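The right bin's rear is nearly at the rear wall (top edge around (335,90)). I'll push on slowly until it stops.

Emit:
{"method": "arm_command", "body": {"targets": [{"dx": -0.2,"dy": 0,"dz": 0,"wx": 0,"wy": 0,"wz": 0,"gripper": 0.5},{"dx": -0.4,"dy": 0,"dz": 0,"wx": 0,"wy": 0,"wz": 0,"gripper": 0.5},{"dx": -0.6,"dy": 0,"dz": 0,"wx": 0,"wy": 0,"wz": 0,"gripper": 0.5},{"dx": -0.6,"dy": 0,"dz": 0,"wx": 0,"wy": 0,"wz": 0,"gripper": 0.5}]}}

```text
time: 4.4
tcp_pos: [0.5681, -0.0108, 0.0261]
tool_rot: [-0.0, 0.04, 0.999, 0.0]
force: [-4.0, 0.4, 3.4]
finger_gap: 0.0469
```

Emit:
{"method": "arm_command", "body": {"targets": [{"dx": -0.2,"dy": 0,"dz": 0,"wx": 0,"wy": 0,"wz": 0,"gripper": 0.5},{"dx": -0.3,"dy": 0,"dz": 0,"wx": 0,"wy": 0,"wz": 0,"gripper": 0.5}]}}

```text
time: 4.57
tcp_pos: [0.5694, -0.0109, 0.0259]
tool_rot: [-0.003, 0.04, 0.999, 0.0]
force: [-13.5, 0.6, 11.5]
finger_gap: 0.0469
```

```bash
python3 - <<'E'
from h import *
delta(rack(-.093,-.059,.025))
E
```

```text
now rack [-0.0911 -0.0594  0.0259] F [-13.5   0.6  11.5] t 4.57 gap 0.047
d cm [0.19 0.04 0.09] w [ 0.01 -0.31  0.06]
```

Emit:
{"method": "arm_command", "body": {"targets": [{"dx": -0.2,"dy": 0,"dz": 0,"wx": 0,"wy": 0,"wz": 0,"gripper": 0.5},{"dx": -0.2,"dy": 0,"dz": 0,"wx": 0,"wy": 0,"wz": 0,"gripper": 0.5}]}}

```text
time: 4.73
tcp_pos: [0.5693, -0.0109, 0.0257]
tool_rot: [-0.006, 0.04, 0.999, 0.0]
force: [-18.6, 0.1, 15.2]
finger_gap: 0.047
```

Force rises with no motion, so the right bin is home. I'll back straight off and move over to the left bin.

Emit:
{"method": "arm_command", "body": {"targets": [{"dx": 1.0,"dy": 0,"dz": 0,"wx": 0,"wy": 0,"wz": 0,"gripper": 0.5},{"dx": 3,"dy": 0,"dz": 0,"wx": 0,"wy": 0,"wz": 0,"gripper": 0.5},{"dx": 6,"dy": 0,"dz": 0,"wx": 0,"wy": 0,"wz": 0,"gripper": 0.5},{"dx": 9,"dy": 0,"dz": 0,"wx": 0,"wy": 0,"wz": 0,"gripper": 0.5},{"dx": 9,"dy": 3.5,"dz": 0,"wx": 0,"wy": 0,"wz": 0,"gripper": 0.5},{"dx": 9,"dy": 7,"dz": 0,"wx": 0,"wy": 0,"wz": 0,"gripper": 0.5},{"dx": 9,"dy": 10,"dz": 0,"wx": 0,"wy": 0,"wz": 0,"gripper": 0.5},{"dx": 9,"dy": 11.9,"dz": 0,"wx": 0,"wy": 0,"wz": 0,"gripper": 0.5},{"dx": 9,"dy": 11.9,"dz": 0,"wx": 0,"wy": 0,"wz": 0,"gripper": 0.5}]}}

```text
time: 5.48
tcp_pos: [0.4942, 0.117, 0.0263]
tool_rot: [0.002, 0.038, 0.999, 0.0]
force: [-0.1, 0.2, 0.8]
finger_gap: 0.0469
```

```bash
python3 - <<'E'
from h import *
delta(rack(-.1,.06,.025))
im,d,c=cam("wrist"); cv2.imwrite("pics/w2.png",im[:,:,::-1])
E
```

```text
now rack [-0.1764  0.0621  0.0263] F [-0.1  0.2  0.8] t 5.48 gap 0.047
d cm [-7.64 -0.24  0.16] w [0.05 0.18 0.24]
```

View pics/w2.png

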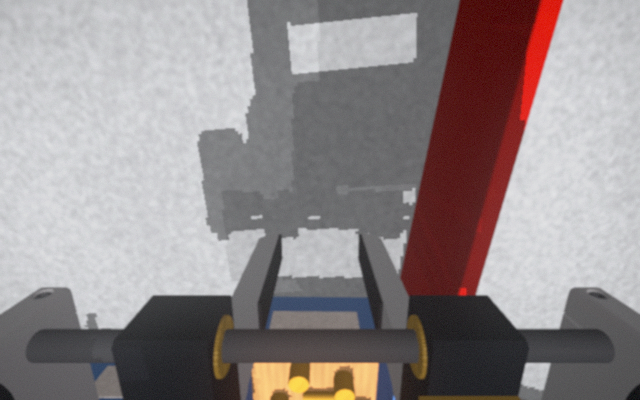

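The fingers stand centred on the left bin's front at (320,300), with the door clear to the right.

Emit:
{"method": "arm_command", "body": {"targets": [{"dx": -1.5,"dy": -0.1,"dz": 0,"wx": 0,"wy": 0,"wz": 0,"gripper": 0.5},{"dx": -2.5,"dy": -0.2,"dz": 0,"wx": 0,"wy": 0,"wz": 0,"gripper": 0.5},{"dx": -3.2,"dy": -0.2,"dz": 0,"wx": 0,"wy": 0,"wz": 0,"gripper": 0.5},{"dx": -3.8,"dy": -0.2,"dz": 0,"wx": 0,"wy": 0,"wz": 0,"gripper": 0.5},{"dx": -4.4,"dy": -0.2,"dz": 0,"wx": 0,"wy": 0,"wz": 0,"gripper": 0.5},{"dx": -5,"dy": -0.2,"dz": 0,"wx": 0,"wy": 0,"wz": 0,"gripper": 0.5},{"dx": -5.6,"dy": -0.2,"dz": 0,"wx": 0,"wy": 0,"wz": 0,"gripper": 0.5},{"dx": -6.2,"dy": -0.2,"dz": 0,"wx": 0,"wy": 0,"wz": 0,"gripper": 0.5},{"dx": -6.8,"dy": -0.2,"dz": 0,"wx": 0,"wy": 0,"wz": 0,"gripper": 0.5},{"dx": -7.4,"dy": -0.2,"dz": 0,"wx": 0,"wy": 0,"wz": 0,"gripper": 0.5}]}}

```text
time: 6.37
tcp_pos: [0.5658, 0.1062, 0.0251]
tool_rot: [-0.002, 0.04, 0.999, 0.0]
force: [-6.4, 0.5, 4.3]
finger_gap: 0.047
```

Emit:
{"method": "arm_command", "body": {"targets": [{"dx": -0.3,"dy": 0,"dz": 0,"wx": 0,"wy": 0,"wz": 0,"gripper": 0.5},{"dx": -0.6,"dy": 0,"dz": 0,"wx": 0,"wy": 0,"wz": 0,"gripper": 0.5},{"dx": -0.6,"dy": 0,"dz": 0,"wx": 0,"wy": 0,"wz": 0,"gripper": 0.5}]}}

```text
time: 6.62
tcp_pos: [0.5729, 0.1057, 0.0252]
tool_rot: [-0.0, 0.04, 0.999, -0.0]
force: [-1.1, -0.3, 1.2]
finger_gap: 0.0471
```

```bash
python3 - <<'E'
from h import *
delta(rack(-.091,.06,.025))
E
```

```text
now rack [-0.097   0.0571  0.0252] F [-1.1 -0.3  1.2] t 6.62 gap 0.047
d cm [-0.6   0.29  0.02] w [-0.   -0.03  0.  ]
```

Emit:
{"method": "arm_command", "body": {"targets": [{"dx": -0.2,"dy": 0.1,"dz": 0,"wx": 0,"wy": 0,"wz": 0,"gripper": 0.5},{"dx": -0.4,"dy": 0.1,"dz": 0,"wx": 0,"wy": 0,"wz": 0,"gripper": 0.5},{"dx": -0.5,"dy": 0.1,"dz": 0,"wx": 0,"wy": 0,"wz": 0,"gripper": 0.5}]}}

```text
time: 6.87
tcp_pos: [0.5779, 0.1065, 0.0251]
tool_rot: [-0.0, 0.04, 0.999, 0.0]
force: [-2.9, -0.9, 0.6]
finger_gap: 0.0468
```

Emit:
{"method": "arm_command", "body": {"targets": [{"dx": -0.2,"dy": 0,"dz": 0,"wx": 0,"wy": 0,"wz": 0,"gripper": 0.5},{"dx": -0.3,"dy": 0,"dz": 0,"wx": 0,"wy": 0,"wz": 0,"gripper": 0.5}]}}

```text
time: 7.03
tcp_pos: [0.5789, 0.1064, 0.0251]
tool_rot: [-0.003, 0.04, 0.999, 0.0]
force: [-14.0, 0.1, 9.9]
finger_gap: 0.0467
```

Emit:
{"method": "arm_command", "body": {"targets": [{"dx": -0.2,"dy": 0,"dz": 0,"wx": 0,"wy": 0,"wz": 0,"gripper": 0.5},{"dx": -0.2,"dy": 0,"dz": 0,"wx": 0,"wy": 0,"wz": 0,"gripper": 0.5}]}}

```text
time: 7.2
tcp_pos: [0.5788, 0.1064, 0.0252]
tool_rot: [-0.006, 0.04, 0.999, -0.0]
force: [-18.3, 0.0, 14.1]
finger_gap: 0.0474
```

```bash
python3 - <<'E'
from h import *
delta(rack(-.091,.06,.025))
E
```

```text
now rack [-0.0912  0.0583  0.0252] F [-18.3   0.   14.1] t 7.2 gap 0.047
d cm [-0.02  0.17  0.02] w [-0.05 -0.66  0.04]
```

Both bins stop at the same tool x (-0.091), which matches the home position. I'll back off, lift and check.

Emit:
{"method": "arm_command", "body": {"targets": [{"dx": 1.0,"dy": 0,"dz": 0,"wx": 0,"wy": 0,"wz": 0,"gripper": 0},{"dx": 3,"dy": 0,"dz": 0,"wx": 0,"wy": 0,"wz": 0,"gripper": 0},{"dx": 6,"dy": 0,"dz": 0,"wx": 0,"wy": 0,"wz": 0,"gripper": 0},{"dx": 9,"dy": 0,"dz": -1,"wx": 0,"wy": 0,"wz": 0,"gripper": 0},{"dx": 12,"dy": 0,"dz": -4,"wx": 0,"wy": 0,"wz": 0,"gripper": 0},{"dx": 14,"dy": 0,"dz": -7.5,"wx": 0,"wy": 0,"wz": 0,"gripper": 0},{"dx": 14,"dy": 0,"dz": -11,"wx": 0,"wy": 0,"wz": 0,"gripper": 0},{"dx": 14,"dy": 0,"dz": -14,"wx": 0,"wy": 0,"wz": 0,"gripper": 0},{"dx": 14,"dy": 0,"dz": -17,"wx": 0,"wy": 0,"wz": 0,"gripper": 0},{"dx": 14,"dy": 0,"dz": -17,"wx": 0,"wy": 0,"wz": 0,"gripper": 0}]}}

```text
time: 8.03
tcp_pos: [0.4481, 0.1174, 0.2031]
tool_rot: [0.008, 0.04, 0.999, 0.0]
force: [0.5, 0.3, 0.9]
finger_gap: 0.0005
```

```bash
cat >> h.py <<'E'
def door(th,r,off,z):
    u=-np.cos(th)*RY-np.sin(th)*RX; n=-np.cos(th)*RX+np.sin(th)*RY
    return rack(-.101,.118,z)+r*u+off*n
E
python3 - <<'E'
from h import *
print(get_state()["q"].round(2))
im,d,c=cam("top"); cv2.imwrite("pics/top2.png",cv2.resize(im[60:260,230:400,::-1],None,fx=3,fy=3,interpolation=cv2.INTER_CUBIC))
th=np.radians(95.1)
print(door(th,.15,.04,.2)); delta(door(th,.15,.045,.2),YAW-th)
im,d,c=cam("wrist"); cv2.imwrite("pics/w3.png",im[:,:,::-1])
for l in ["bin_right_front","bin_left_front","door_hinge","door_mid"]:
    for r in place_of("wrist",l)[:2]:
        u,v=r["at"]; h=.036 if "bin" in l else .045
        print(l,r,"plane",torack(onplane(c,u,v,h)).round(3))
E
```

```text
[ 0.01 -0.22  2.03  0.    1.31 -1.48]
[0.43267286 0.23142154 0.2       ]
now rack [-0.2238  0.0586  0.1999] F [-0.7 -0.2 -0.7] t 8.08 gap 0.001
d cm [ 2.26 11.76 -0.02] w [ 0.55  0.41 95.12]
bin_right_front {'at': [219.8, 292.4], 'conf': 0.8} plane [-0.082 -0.064  0.036]
door_hinge {'at': [369.9, 286.6], 'conf': 0.98} plane [-0.095  0.12   0.045]
door_mid {'at': [391.5, 188.0], 'conf': 0.76} plane [-0.218  0.138  0.045]
```

View pics/top2.png

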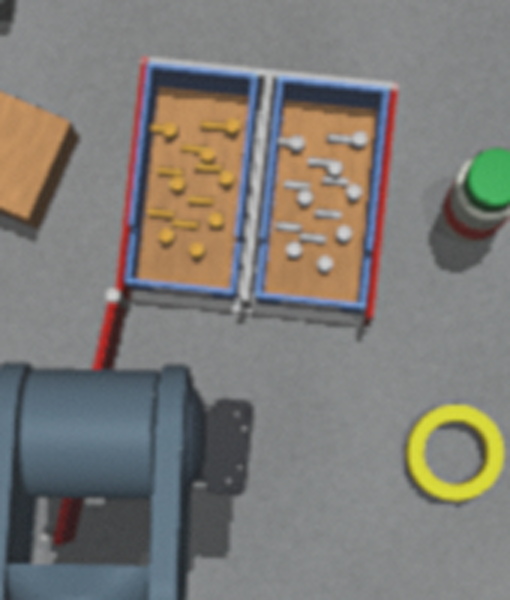

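View pics/w3.png

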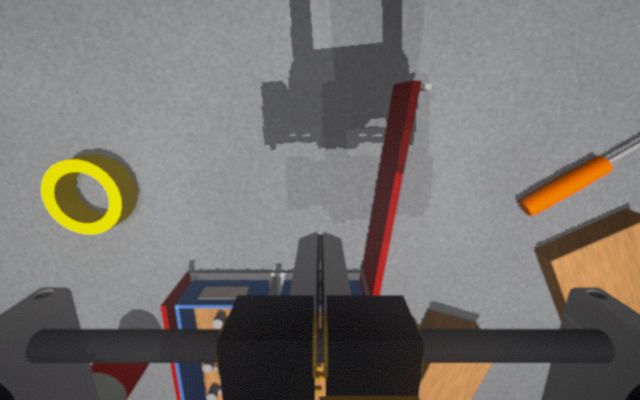

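Both bins sit flush with the rear wall: in the top crop their rear edges lie along it at (205,75) and (335,90). The wrist net gives the right front at x = -0.082 (nominal -0.085). Next I'll go to the outer side of the door, turning the tool with it.

Emit:
{"method": "arm_command", "body": {"targets": [{"dx": 0.2,"dy": 1.5,"dz": 0,"wx": 0,"wy": 0,"wz": 6.5,"gripper": 0},{"dx": 0.4,"dy": 3,"dz": 0,"wx": 0,"wy": 0,"wz": 13,"gripper": 0},{"dx": 0.6,"dy": 4.5,"dz": 0,"wx": 0,"wy": 0,"wz": 19.5,"gripper": 0},{"dx": 0.8,"dy": 6,"dz": 0,"wx": 0,"wy": 0,"wz": 26,"gripper": 0},{"dx": 1,"dy": 7.5,"dz": 0,"wx": 0,"wy": 0,"wz": 32.5,"gripper": 0},{"dx": 1.2,"dy": 9,"dz": 0,"wx": 0,"wy": 0,"wz": 39,"gripper": 0},{"dx": 1.5,"dy": 10,"dz": 0,"wx": 0,"wy": 0,"wz": 45.5,"gripper": 0},{"dx": 1.8,"dy": 11,"dz": 0,"wx": 0,"wy": 0,"wz": 52,"gripper": 0},{"dx": 2.1,"dy": 11.8,"dz": 0,"wx": 0,"wy": 0,"wz": 58.5,"gripper": 0},{"dx": 2.3,"dy": 11.8,"dz": 0,"wx": 0,"wy": 0,"wz": 65,"gripper": 0}]}}

```text
time: 9.17
tcp_pos: [0.429, 0.2376, 0.1938]
tool_rot: [-0.001, 0.572, 0.82, -0.001]
force: [0.2, -0.4, -0.4]
finger_gap: 0.0006
```

```bash
python3 - <<'E'
from h import *
th=np.radians(95.1)
delta(door(th,.15,.045,.2),YAW-th)
E
```

```text
now rack [-0.251   0.177   0.1938] F [ 0.2 -0.4 -0.4] t 9.17 gap 0.001
d cm [-0.27  0.38 -0.62] w [-1.600e-01  1.000e-02  2.987e+01]
```

Emit:
{"method": "arm_command", "body": {"targets": [{"dx": -0.1,"dy": 0.1,"dz": 0,"wx": 0,"wy": 0,"wz": 6,"gripper": 0},{"dx": -0.2,"dy": 0.3,"dz": 1,"wx": 0,"wy": 0,"wz": 12,"gripper": 0},{"dx": -0.2,"dy": 0.3,"dz": 3,"wx": 0,"wy": 0,"wz": 18,"gripper": 0},{"dx": -0.2,"dy": 0.3,"dz": 5,"wx": 0,"wy": 0,"wz": 24,"gripper": 0},{"dx": -0.2,"dy": 0.3,"dz": 7,"wx": 0,"wy": 0,"wz": 30,"gripper": 0},{"dx": -0.2,"dy": 0.3,"dz": 7,"wx": 0,"wy": 0,"wz": 30,"gripper": 0}]}}

```text
time: 9.67
tcp_pos: [0.4297, 0.2348, 0.12]
tool_rot: [-0.002, 0.764, 0.645, -0.005]
force: [-0.5, -0.4, -0.7]
finger_gap: 0.0005
```

```bash
python3 - <<'E'
from h import *
th=np.radians(95.1)
delta(door(th,.15,.045,.03),YAW-th)
im,d,c=cam("wrist"); cv2.imwrite("pics/w4.png",im[:,:,::-1])
E
```

```text
now rack [-0.2501  0.1743  0.12  ] F [-0.5 -0.4 -0.7] t 9.67 gap 0.001
d cm [0.26 0.43 9.  ] w [-0.53  0.25  0.01]
```

View pics/w4.png

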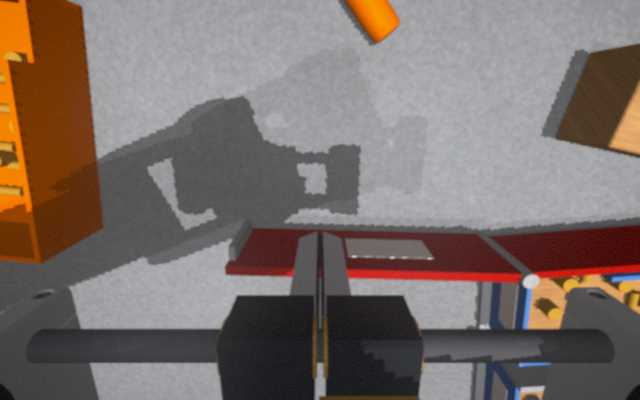

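```bash
python3 - <<'E'
from h import *
im,d,c=cam("wrist"); s=get_state(); p=s["tcp_pos"]
for z in (.12,.084,.03,0): print(z,w2pix(c,[p[0],p[1],z]).round(0))
for r in (.04,.12,.15,.2,.23):
    print(r,w2pix(c,door(np.radians(95.1),r,0.004,.084)).round(0),w2pix(c,door(np.radians(95.1),r,0.004,.006)).round(0))
print([ (v,d[v,260].round(3),torack(pix2w(c,260,v,d[v,260])).round(3)) for v in range(220,280,5)])
print([ (v,torack(pix2w(c,440,v,d[v,440])).round(3)) for v in range(220,280,5)])
print(place_of("wrist","door_mid")[:1])
E
```

```text
0.12 [323. 246.]
0.084 [323. 224.]
0.03 [322. 202.]
0 [322. 193.]
0.04 [467. 274.] [433. 234.]
0.12 [363. 273.] [353. 233.]
0.15 [323. 273.] [323. 233.]
0.2 [258. 273.] [273. 233.]
0.23 [219. 273.] [243. 233.]
[(220, np.float32(0.321), array([-0.312,  0.153,  0.001])), (225, np.float32(0.323), array([-0.313,  0.147,  0.001])), (230, np.float32(0.31), array([-0.311,  0.147,  0.014])), (235, np.float32(0.299), array([-0.309,  0.147,  0.026])), (240, np.float32(0.286), array([-0.306,  0.148,  0.039])), (245, np.float32(0.278), array([-0.304,  0.147,  0.048])), (250, np.float32(0.268), array([-0.303,  0.147,  0.058])), (255, np.float32(0.26), array([-0.301,  0.146,  0.067])), (260, np.float32(0.251), array([-0.299,  0.146,  0.076])), (265, np.float32(0.244), array([-0.298,  0.146,  0.083])), (270, np.float32(0.244), array([-0.298,  0.142,  0.085])), (275, np.float32(0.342), array([-0.322,  0.09 , -0.001]))]
[(220, array([-0.132,  0.138,  0.001])), (225, array([-0.132,  0.132,  0.   ])), (230, array([-0.131,  0.126, -0.001])), (235, array([-0.136,  0.127,  0.014])), (240, array([-0.141,  0.129,  0.028])), (245, array([-0.145,  0.129,  0.038])), (250, array([-0.149,  0.129,  0.049])), (255, array([-0.152,  0.129,  0.057])), (260, array([-0.155,  0.129,  0.066])), (265, array([-0.158,  0.13 ,  0.075])), (270, array([-0.16 ,  0.13 ,  0.082])), (275, array([-0.161,  0.127,  0.084]))]
[{'at': [356.8, 248.4], 'conf': 0.67}]
```

The outer door face lies about 33 mm inward of the fingertip (door angle about 1.69 rad), so there is room to descend.

Emit:
{"method": "arm_command", "body": {"targets": [{"dx": 0,"dy": 0.2,"dz": 3.5,"wx": 0,"wy": 0,"wz": 0,"gripper": 0},{"dx": 0,"dy": 0.4,"dz": 7,"wx": 0,"wy": 0,"wz": 0,"gripper": 0},{"dx": 0,"dy": 0.4,"dz": 8.7,"wx": 0,"wy": 0,"wz": 1.5,"gripper": 0},{"dx": 0,"dy": 0.4,"dz": 8.7,"wx": 0,"wy": 0,"wz": 1.5,"gripper": 0}]}}

```text
time: 10.15
tcp_pos: [0.4351, 0.2345, 0.0357]
tool_rot: [-0.001, 0.772, 0.636, -0.003]
force: [0.2, 0.7, -0.6]
finger_gap: 0.0001
```

```bash
cat >> h.py <<'E'
def arc(ths,r=.15,off=.012,z=.032):
    s=get_state(); w,x,y,zz=s["tool_rot"]; R=Ro.from_quat([x,y,zz,w])
    print("now rack",torack(s["tcp_pos"]).round(4),"F",s["force"].round(1),"t",round(s["time"],2))
    for t in ths:
        t=np.radians(t); yaw=YAW-t; X=np.array([np.cos(yaw),np.sin(yaw),0]);Y=np.array([-X[1],X[0],0])
        Rt=Ro.from_matrix(np.stack([-X,Y,[0,0,-1]],1))
        print(np.degrees(t).round(1),(R.inv().apply(door(t,r,off,z)-s["tcp_pos"])*100).round(1),np.degrees((R.inv()*Rt).as_rotvec()).round(1))
E
python3 -c "
from h import *
arc([96.7,93,89,85,81,76,71,66,61,56])"
```

```text
now rack [-0.2447  0.1744  0.0357] F [ 0.2  0.7 -0.6] t 10.15
96.7 [-2.7 -0.1  0.4] [-0.3  0.2  0.3]
93.0 [-3.7 -0.1  0.4] [-0.3  0.1 -3.4]
89.0 [-4.7 -0.1  0.4] [-0.3  0.1 -7.4]
85.0 [-5.8 -0.   0.4] [ -0.3   0.1 -11.4]
81.0 [-6.8  0.1  0.4] [ -0.3   0.1 -15.4]
76.0 [-8.1  0.4  0.4] [ -0.3   0.1 -20.4]
71.0 [-9.4  0.8  0.4] [ -0.3   0.1 -25.4]
66.0 [-10.6   1.4   0.4] [ -0.3   0.1 -30.4]
61.0 [-11.7   2.    0.4] [ -0.3   0.1 -35.4]
56.0 [-12.8   2.7   0.4] [ -0.3   0.  -40.4]
```

Emit:
{"method": "arm_command", "body": {"targets": [{"dx": -1.5,"dy": 0,"dz": 0.2,"wx": 0,"wy": 0,"wz": 0,"gripper": 0},{"dx": -2.7,"dy": -0.1,"dz": 0.2,"wx": 0,"wy": 0,"wz": 0,"gripper": 0},{"dx": -3.7,"dy": -0.1,"dz": 0.2,"wx": 0,"wy": 0,"wz": -3.4,"gripper": 0},{"dx": -4.7,"dy": -0.1,"dz": 0.2,"wx": 0,"wy": 0,"wz": -7.4,"gripper": 0},{"dx": -5.8,"dy": 0,"dz": 0.2,"wx": 0,"wy": 0,"wz": -11.4,"gripper": 0},{"dx": -6.8,"dy": 0.1,"dz": 0.2,"wx": 0,"wy": 0,"wz": -15.4,"gripper": 0},{"dx": -8.1,"dy": 0.4,"dz": 0.2,"wx": 0,"wy": 0,"wz": -20.4,"gripper": 0},{"dx": -9.4,"dy": 0.8,"dz": 0.2,"wx": 0,"wy": 0,"wz": -25.4,"gripper": 0},{"dx": -10.6,"dy": 1.4,"dz": 0.2,"wx": 0,"wy": 0,"wz": -30.4,"gripper": 0},{"dx": -11.7,"dy": 2,"dz": 0.2,"wx": 0,"wy": 0,"wz": -35.4,"gripper": 0}]}}

```text
time: 10.98
tcp_pos: [0.4356, 0.1158, 0.0386]
tool_rot: [0.001, 0.54, 0.842, 0.001]
force: [0.4, 1.7, -0.3]
finger_gap: 0.0006
```

```bash
python3 -c "
from h import *
arc([56,51,46,41,36,31,26,21,16,11])"
```

```text
now rack [-0.2347  0.0561  0.0386] F [ 0.4  1.7 -0.3] t 10.98
56.0 [-1.2 -0.4  0.7] [ 0.2  0.1 -4.8]
51.0 [-2.5 -0.3  0.7] [ 0.2  0.1 -9.8]
46.0 [-3.8 -0.1  0.7] [  0.2   0.1 -14.8]
41.0 [-5.1  0.2  0.7] [  0.2   0.1 -19.8]
36.0 [-6.3  0.6  0.7] [  0.2   0.1 -24.8]
31.0 [-7.5  1.1  0.7] [  0.1   0.1 -29.8]
26.0 [-8.7  1.7  0.7] [  0.1   0.1 -34.8]
21.0 [-9.8  2.4  0.7] [  0.1   0.1 -39.8]
16.0 [-10.8   3.2   0.7] [  0.1   0.1 -44.8]
11.0 [-11.8   4.1   0.7] [  0.1   0.1 -49.8]
```

Contact force is 1.7 N, so the door is moving. I'll continue along the arc.

Emit:
{"method": "arm_command", "body": {"targets": [{"dx": -1.2,"dy": -0.3,"dz": 0.5,"wx": 0,"wy": 0,"wz": -4.8,"gripper": 0},{"dx": -2.5,"dy": -0.3,"dz": 0.5,"wx": 0,"wy": 0,"wz": -9.8,"gripper": 0},{"dx": -3.8,"dy": -0.1,"dz": 0.5,"wx": 0,"wy": 0,"wz": -14.8,"gripper": 0},{"dx": -5.1,"dy": 0.2,"dz": 0.5,"wx": 0,"wy": 0,"wz": -19.8,"gripper": 0},{"dx": -6.3,"dy": 0.6,"dz": 0.5,"wx": 0,"wy": 0,"wz": -24.8,"gripper": 0},{"dx": -7.5,"dy": 1.1,"dz": 0.5,"wx": 0,"wy": 0,"wz": -29.8,"gripper": 0},{"dx": -8.7,"dy": 1.7,"dz": 0.5,"wx": 0,"wy": 0,"wz": -34.8,"gripper": 0},{"dx": -9.8,"dy": 2.4,"dz": 0.5,"wx": 0,"wy": 0,"wz": -39.8,"gripper": 0},{"dx": -10.8,"dy": 3.2,"dz": 0.5,"wx": 0,"wy": 0,"wz": -44.8,"gripper": 0}]}}

```text
time: 11.73
tcp_pos: [0.5094, 0.0302, 0.0336]
tool_rot: [0.001, 0.179, 0.984, -0.0]
force: [-1.4, -0.1, 0.2]
finger_gap: 0.0008
```

```bash
python3 - <<'E'
from h import *
arc([16,12,8,5,2,0])
im,d,c=cam("wrist"); cv2.imwrite("pics/w5.png",im[:,:,::-1])
im,d,c=cam("top"); cv2.imwrite("pics/top3.png",cv2.resize(im[60:260,230:400,::-1],None,fx=3,fy=3,interpolation=cv2.INTER_CUBIC))
E
```

```text
now rack [-0.1542 -0.0232  0.0336] F [-1.4 -0.1  0.2] t 11.73
16.0 [-0.   0.   0.2] [ 0.   0.1 -0. ]
12.0 [-1.1 -0.   0.2] [ 0.   0.1 -4. ]
8.0 [-2.1  0.   0.2] [ 0.   0.1 -8. ]
5.0 [-2.9  0.1  0.2] [  0.    0.1 -11. ]
2.0 [-3.7  0.2  0.2] [  0.    0.1 -14. ]
0.0 [-4.2  0.3  0.2] [ -0.    0.1 -16. ]
```

View pics/w5.png

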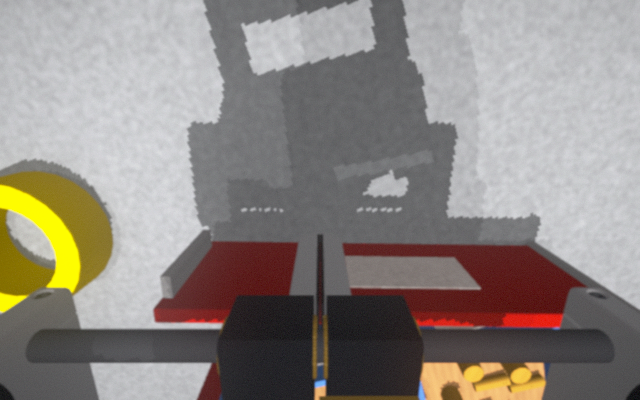

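View pics/top3.png

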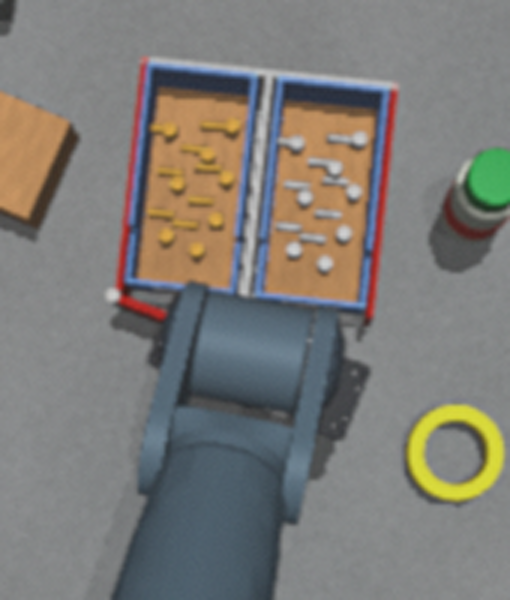

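The door is about 16° open, the fingers are on its face, and the bins are unmoved at the rear wall.

Emit:
{"method": "arm_command", "body": {"targets": [{"dx": -0.6,"dy": 0,"dz": 0,"wx": 0,"wy": 0,"wz": -2,"gripper": 0},{"dx": -1.1,"dy": 0,"dz": 0,"wx": 0,"wy": 0,"wz": -4,"gripper": 0},{"dx": -1.6,"dy": 0,"dz": 0,"wx": 0,"wy": 0,"wz": -6,"gripper": 0},{"dx": -2.1,"dy": 0,"dz": 0,"wx": 0,"wy": 0,"wz": -8,"gripper": 0},{"dx": -2.6,"dy": 0.1,"dz": 0,"wx": 0,"wy": 0,"wz": -10,"gripper": 0},{"dx": -3.1,"dy": 0.1,"dz": 0,"wx": 0,"wy": 0,"wz": -12,"gripper": 0},{"dx": -3.6,"dy": 0.2,"dz": 0,"wx": 0,"wy": 0,"wz": -14,"gripper": 0},{"dx": -4,"dy": 0.3,"dz": 0,"wx": 0,"wy": 0,"wz": -16,"gripper": 0},{"dx": -4,"dy": 0.3,"dz": 0,"wx": 0,"wy": 0,"wz": -16,"gripper": 0}]}}

```text
time: 12.58
tcp_pos: [0.5473, 0.0198, 0.0329]
tool_rot: [0.001, 0.043, 0.999, -0.0]
force: [0.5, -0.1, 1.1]
finger_gap: 0.0003
```

Emit:
{"method": "arm_command", "body": {"targets": [{"dx": -0.2,"dy": 0,"dz": 0,"wx": 0,"wy": 0,"wz": 0,"gripper": 0},{"dx": -0.3,"dy": 0,"dz": 0,"wx": 0,"wy": 0,"wz": 0,"gripper": 0}]}}

```text
time: 12.75
tcp_pos: [0.5495, 0.0197, 0.0322]
tool_rot: [0.0, 0.043, 0.999, -0.0]
force: [-0.8, -0.0, 0.3]
finger_gap: 0.0005
```

```bash
python3 - <<'E'
from h import *
arc([0])
E
```

```text
now rack [-0.1134 -0.0305  0.0322] F [-0.8 -0.   0.3] t 12.75
0.0 [-0.  -0.2  0. ] [ 0.   0.  -0.4]
```

Emit:
{"method": "arm_command", "body": {"targets": [{"dx": -0.2,"dy": 0,"dz": 0,"wx": 0,"wy": 0,"wz": 0,"gripper": 0},{"dx": -0.3,"dy": 0,"dz": 0,"wx": 0,"wy": 0,"wz": 0,"gripper": 0}]}}

```text
time: 12.92
tcp_pos: [0.5519, 0.0195, 0.0317]
tool_rot: [-0.001, 0.043, 0.999, 0.0]
force: [-6.1, 0.2, 4.8]
finger_gap: 0.0004
```

Emit:
{"method": "arm_command", "body": {"targets": [{"dx": -0.2,"dy": 0,"dz": 0,"wx": 0,"wy": 0,"wz": 0,"gripper": 0},{"dx": -0.2,"dy": 0,"dz": 0,"wx": 0,"wy": 0,"wz": 0,"gripper": 0}]}}

```text
time: 13.08
tcp_pos: [0.5517, 0.0196, 0.0312]
tool_rot: [-0.004, 0.042, 0.999, 0.0]
force: [-12.4, 0.4, 11.4]
finger_gap: -0.0
```

Same sign again: force rises without motion, so the door is on its stop. One more small push, then I'll retreat and look.

Emit:
{"method": "arm_command", "body": {"targets": [{"dx": -0.2,"dy": 0,"dz": 0,"wx": 0,"wy": 0,"wz": 0,"gripper": 0},{"dx": -0.2,"dy": 0,"dz": 0,"wx": 0,"wy": 0,"wz": 0,"gripper": 0},{"dx": 0.8,"dy": 0,"dz": 0,"wx": 0,"wy": 0,"wz": 0,"gripper": 0},{"dx": 3,"dy": 0,"dz": 0,"wx": 0,"wy": 0,"wz": 0,"gripper": 0},{"dx": 6,"dy": 0,"dz": 0,"wx": 0,"wy": 0,"wz": 0,"gripper": 0},{"dx": 9,"dy": 0,"dz": -2.5,"wx": 0,"wy": 0,"wz": 0,"gripper": 0},{"dx": 11,"dy": 0,"dz": -6,"wx": 0,"wy": 0,"wz": 0,"gripper": 0},{"dx": 13,"dy": 0,"dz": -9.5,"wx": 0,"wy": 0,"wz": 0,"gripper": 0},{"dx": 14,"dy": 0,"dz": -13,"wx": 0,"wy": 0,"wz": 0,"gripper": 0},{"dx": 14,"dy": 0,"dz": -17,"wx": 0,"wy": 0,"wz": 0,"gripper": 0}]}}

```text
time: 13.92
tcp_pos: [0.4125, 0.0317, 0.2018]
tool_rot: [-0.001, 0.043, 0.999, 0.0]
force: [1.1, -0.6, 0.5]
finger_gap: 0.0005
```

```bash
python3 - <<'E'
from h import *
im,d,c=cam("top"); cv2.imwrite("pics/top4.png",cv2.resize(im[60:260,230:400,::-1],None,fx=3,fy=3,interpolation=cv2.INTER_CUBIC))
im,d,c=cam("wrist"); cv2.imwrite("pics/w6.png",im[:,:,::-1]); np.savez("w6.npz",im=im,d=d)
im=im.astype(int); f=200/np.tan(np.radians(c["vfov"])/2)
V,U=np.mgrid[0:400,0:640]; P=np.stack([(U-c["cx"])/f*d,(V-c["cy"])/f*d,d,np.ones_like(d)],-1)@c["world_from_camera"].T
P=P[...,:3]-RO; x=P@RX;y=P@RY;h=P[...,2]
m=(im[...,0]>60)&(im[...,1]<40)&(h>.015)&(h<.075)&(d>0)&(x<-.09)&(x>-.14)
for a in np.arange(-.11,.12,.03):
    k=m&(abs(y-a)<.015); print(a.round(2),k.sum(),np.median(x[k]).round(4) if k.any() else None)
E
```

```text
-0.11 101 -0.1019
-0.08 301 -0.1019
-0.05 0 None
-0.02 0 None
0.01 52 -0.1018
0.04 100 -0.1019
0.07 454 -0.1018
0.1 607 -0.1017
```

View pics/top4.png

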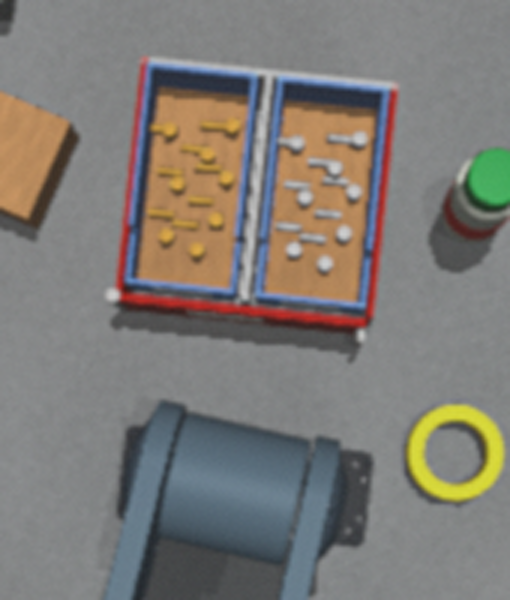

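View pics/w6.png

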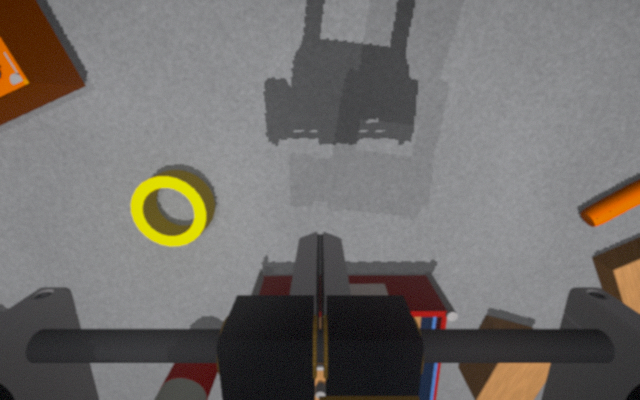

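The door lies straight across the front: its face is at a constant x of -0.102 along its whole length, from (110,295) to (368,322) in the crop. Both bins are still against the rear wall, and the other things are unmoved. The arm is clear, so I'll hand in.

```bash
python3 -c "
from rig import *
print(get_state()['force'],hand_in())"
```

```text
the job is handed in; nothing more can be done
[ 0.12943655 -0.8941431   0.47760772] None
```

I pushed both blue bins home against the rear wall, right one first, then swung the red door fully shut. I handed in at about 14 s of the 64 s allowed, with the gripper about 17 cm above the door's push height, touching nothing. `hand_in` gives no verdict.

- **Bins:** both stopped at the same depth (tool x of -0.091 in the rack's frame). Force then rose to about 18 N without further motion, so they are on the wall. The last top view shows their rear edges still flush after the door was shut.
- **Door:** it stopped with force rising to about 12 N. Its outer face then measured x = -0.102 along the parts of its length I could see, so it lies parallel across the rack's front.
- **Other things:** those near the rack looked unmoved in the last top and wrist pictures. I did not measure them or check the ones outside those views.
- **Disagreements:**
  - The door face read -0.102 where about -0.105 was expected, and the wrist camera put the right bin's front at -0.082 where -0.085 is home. Both differ by about 3 mm, roughly the error of the cameras and my rack fit.
  - The wrist camera's network did not report the left bin's front after it was pushed in. Its home position rests on the push stop and the top view.

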